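# Switch on the desk lamp and stroke its touch slider up to full

## Task

Switch the desk lamp on by pressing the round button in the middle of its base, then turn it up to full: set your closed fingertips lightly on the smallest dot of the curved touch slider, run them along it to the largest dot without lifting off on the way, and take your hand away. Only touch the lamp: do not press it hard, shove it or lift it, and leave the mug, the phone and the earbud case where they are.

Things in the scene. Friction and masses are not known exactly. Their poses are not given: they have to be found in the camera images.
- lamp: Desk lamp, 1.5 kg, loose on rubber feet. Round flat base, 230 mm diameter, top 16 mm above the desk: button in its middle, curved slider along its front rim, a 14 mm post 88 mm behind the middle (local +x), with a dome shade at 450 mm pointing away (+x). Origin: middle of the base, on the desk; x from slider side to post, y left as seen from the slider side, z up.
- power (a joint): Power button travel in m: 0 released, 0.004 fully down. It switches at about 0.003. Springs back; about 1.2 N to start, 4.4 N fully down.
- power_top (a point): Centre of the top of the power button, a round steel cap of 28 mm diameter in the middle of the lamp's base; its top is 23 mm above the desk when released. Pressed straight down.
- slider (a joint): How far the black slider plate has sunk in m: 0 at rest, 0.003 fully down. On soft mounts: starts to sink at about 0.8 N, fully down at 5 N; a touch counts without sinking. The plate is 22 mm wide, an arc of 85 mm radius (centre line) about the middle of the base, 116 degrees long, flat top 21 mm above the desk, 5 mm proud of the base. Five dots on the centre line, 23.2 degrees (34 mm) apart.
- mark1: Part 1 of 5 of the touch slider, at the left end (local +y), with the smallest white dot (4 mm diameter) printed flat in its middle. The part reaches 17 mm along the arc to either side of its dot. Origin: dot centre, on the slider's top face; local x points to the middle of the base, local y along the arc towards the smaller dots, z up.
- mark2: Part 2 of 5 of the touch slider, between the left end and the front, with the second white dot (6.6 mm diameter) printed flat in its middle. The part reaches 17 mm along the arc to either side of its dot. Origin: dot centre, on the slider's top face; local x points to the middle of the base, local y along the arc towards the smaller dots, z up.
- mark3: Part 3 of 5 of the touch slider, at the front middle, with the middle white dot (9.2 mm diameter) printed flat in its middle. The part reaches 17 mm along the arc to either side of its dot. Origin: dot centre, on the slider's top face; local x points to the middle of the base, local y along the arc towards the smaller dots, z up.
- mark4: Part 4 of 5 of the touch slider, between the front and the right end, with the fourth white dot (11.8 mm diameter) printed flat in its middle. The part reaches 17 mm along the arc to either side of its dot. Origin: dot centre, on the slider's top face; local x points to the middle of the base, local y along the arc towards the smaller dots, z up.
- mark5: Part 5 of 5 of the touch slider, at the right end (local -y), with the largest white dot (14.4 mm diameter) printed flat in its middle. The part reaches 17 mm along the arc to either side of its dot. Origin: dot centre, on the slider's top face; local x points to the middle of the base, local y along the arc towards the smaller dots, z up.
- mug: White mug, 82 mm diameter, 95 mm tall, standing left of and behind the lamp. Origin: centre of its underside. To be left alone.
- phone: Grey phone, 148 x 72 x 8 mm, lying face down right of the lamp. Origin: centre of its underside. To be left alone.
- earbuds: White earbud charging case, 46 x 60 x 22 mm, lying left of the lamp. Origin: centre of its underside. To be left alone.

How it is judged:
By the outcome, as a careful person would: the job done as asked, in the order asked, and still so for the second after the job is handed in, with the robot touching nothing.
It also fails if it takes over 53 s, if anything falls off the work surface, if the arm or the gripper's body presses on something with over 40 N, if the wrist force passes 120 N, or if a joint passes its speed limit or range.

## Robot

A 6-joint arm with a two-finger parallel gripper is mounted at the origin on the work surface. World frame = base frame: x ahead of the robot, y to its left, z up, the work surface at z = 0. Lengths are in m, angles in rad, forces in N, time in s.
With the tool pointing down it reaches from about 0.325 to 0.775 m from the base axis. Payload 9.3 kg.
Tool frame: the origin (TCP) lies between the finger pads, 19 mm behind the fingertips; this is the grasp point; z points along the fingers, y is the line along which they close (so a half turn about z gives the same grasp; the last joint's range is limited). The gripper opens to 85 mm and grips with 20 to 120 N. Pads are 22 mm wide; open, the fingers measure 114 mm over their backs; the gripper's body (76 mm by 85 mm) begins 54 mm behind the grasp point. The pads swing forward as they close: fully open they stand 13 mm farther back than shut.
Start: joints at [1.051, 0.259, 0.021, 1.334, 0, 1.418], TCP at [0.197, 0.513, 0.25] pointing down, gripper open.
Joint ranges: [-3.04, 3.04], [-0.91, 1.82], [-1.04, 1.36], [-1.92, 1.95], [-1.52, 1.45], [-3.14, 3.14]. Speed limits (rad/s): [2.22, 2.22, 2.79, 3.14, 3.14, 3.14].

## Interface

Orientations are given as a unit quaternion [w, x, y, z].
In Python, from cell import arm gives the robot as it stands.
- The arm moves only by the tool move_arm, never from a script. Its argument "motion" is a list of rows, each a list of 6 numbers: the shift along the tool's x, y, z in m, then the turn, a rotation vector about the tool's x, y, z in degrees. In form: [[tx, ty, tz, rx, ry, rz], ...]. A call has exactly 5 rows; each row shifts and turns the commanded pose from where the row before left it, along the tool's axes as they then stand; what a row does not reach is not made up. A row lasts 1/10 s, in which the tool goes at most 50 mm and 8.59 degrees, less where a joint would pass 70% of its speed; a pose out of reach is approached as far as the arm can. A call is refused whole if a number of a shift passes 0.05 or a number of a turn 8.59, either way. A call with a gripper value outside its range is refused whole. "claw" is the opening, from 0 (shut) to 1 (fully open), set as the call begins (left out, the last holds). The fingers move at their own pace and stop on an object; the grip force is fixed at half the most. Time passes only in rows, so rows that do not move let the fingers close, or fill a call up. It gives the time, the measured TCP pose, the force, the opening and the grip force at its end, in the units of the state.
- arm.state(): the state, without advancing time (a new reading comes with each control period).
- arm.grab_frame(name): name is "side" or "top" or "wrist"; returns the picture (480x640x3 uint8, blue, green, red); there is no depth.
- arm.get_calibration(name): a dict with "K" (3x3 intrinsics, pixels), "rvec" (rotation vector, rad) and "tvec" (3), from world to camera coordinates, as OpenCV has them; the wrist camera has in their place "tool_from_camera" (4x4, takes a point from camera to tool coordinates, whose origin is the TCP and whose axes are the flange's). Camera axes: x right, y down, z forward; pixel columns grow to the right and rows downward; lengths in m; the calibration is good to about 2 mm. The wrist camera is an equidistant fisheye: a pixel r from the principal point sees the ray r / f radians off the axis. A picture is of the moment at which its call begins: read the wrist's pose just before it. get_calibration takes no time and is no camera call.
- arm.hand_in(): hands the job in; it is judged then, once.
The state is a dict: "clock": time; "joint_pos": joint angles; "joint_velocities": joint speeds; "joint_torque": joint torques, N m; "tcp_pos": TCP position; "tool_rot": TCP orientation; "contact_force": force on the tool from outside, world axes, zero at the start; "ft_torque": the same for the moment, N m; "opening": opening from 0.0 (shut) to 1.0 (fully open); "grasp_force": force on a finger pad.
Only numpy, scipy, OpenCV 4.12 (cv2) and the standard library are available. Lean on these libraries where they do the work, as an engineer would, in place of code of your own. Each camera call takes 0.05 s, during which the arm holds its last target. There are 200 camera calls.

## Working session

There is one attempt and no reset: what is moved stays moved. The work goes in short steps, Python scripts to look and compute and a tool call to move; the robot and the scene stay as the last step left them, time stands still between calls to the robot, and variables do not carry over. Pictures are saved under pics/ and viewed, at most 10 in all, crops included, and the job is handed in when it is done.

Besides the shell and the picture viewer there is one more tool, called as a command line: name --pt "numbers of a row" for each row, then --argument value for the rest. move_arm: Moves the arm, as the interface text tells. Its arguments: {"type":"object","properties":{"motion":{"type":"array","items":{"type":"array","items":{"type":"number"}}},"claw":{"type":"number"}},"required":["motion"]}

```bash
mkdir -p pics; ls; python3 - <<'E'
from cell import arm
import cv2
for n in("top","side"):
    cv2.imwrite(f"pics/{n}0.png",arm.grab_frame(n))
    print(n,arm.get_calibration(n))
print(arm.get_calibration("wrist"))
print(arm.state())
E
```

```text
pics
top {'K': array([[445.12671507,   0.        , 321.69045765],
       [  0.        , 445.12671507, 244.57668856],
       [  0.        ,   0.        ,   1.        ]]), 'rvec': array([ 2.11337311, -2.1609936 ,  0.219237  ]), 'tvec': array([0.05779809, 0.5755966 , 0.8130012 ])}
side {'K': array([[577.42830274,   0.        , 319.7930423 ],
       [  0.        , 577.42830274, 251.21425848],
       [  0.        ,   0.        ,   1.        ]]), 'rvec': array([ 2.29727554, -0.48251555,  0.23011177]), 'tvec': array([-0.52812157,  0.23365673,  1.03302536])}
{'K': array([[371.64829954,   0.        , 321.41157317],
       [  0.        , 371.64829954, 239.8910825 ],
       [  0.        ,   0.        ,   1.        ]]), 'tool_from_camera': array([[ 4.60242118e-04, -9.60440014e-01, -2.78486565e-01,
         7.09426002e-02],
       [ 9.99999701e-01,  2.69075484e-04,  7.24670929e-04,
         3.56985933e-04],
       [-6.21069050e-04, -2.78486816e-01,  9.60439851e-01,
        -1.24105159e-01],
       [ 0.00000000e+00,  0.00000000e+00,  0.00000000e+00,
         1.00000000e+00]])}
{'clock': 0.1, 'joint_pos': array([ 1.05136833e+00,  2.59150953e-01,  2.07906587e-02,  1.33370588e+00,
       -2.55217607e-05,  1.41823205e+00]), 'joint_velocities': array([-0.00046312, -0.00242566,  0.0027628 , -0.00068464, -0.00019175,
       -0.00248937]), 'joint_torque': array([ 5.72963065e-03, -5.56691086e+01,  3.45074308e+01,  1.16141903e-02,
       -2.60408269e-04,  6.07753600e-05]), 'tcp_pos': array([0.1971458 , 0.51318343, 0.24939993]), 'tool_rot': array([-1.97292814e-04,  1.82404880e-01,  9.83223299e-01, -6.03626458e-04]), 'contact_force': array([ 0.37689347, -0.02110359, -1.08450801]), 'ft_torque': array([ 0.03410461, -0.00912837,  0.02263942]), 'grasp_force': 0.0, 'opening': 0.9995138532609847}
```

View pics/top0.png

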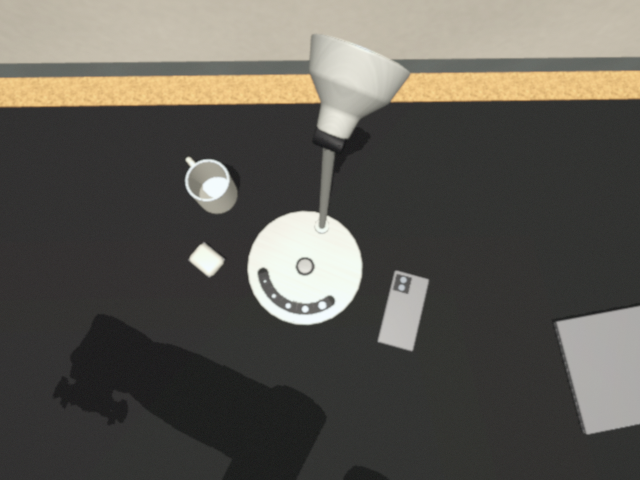

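View pics/side0.png

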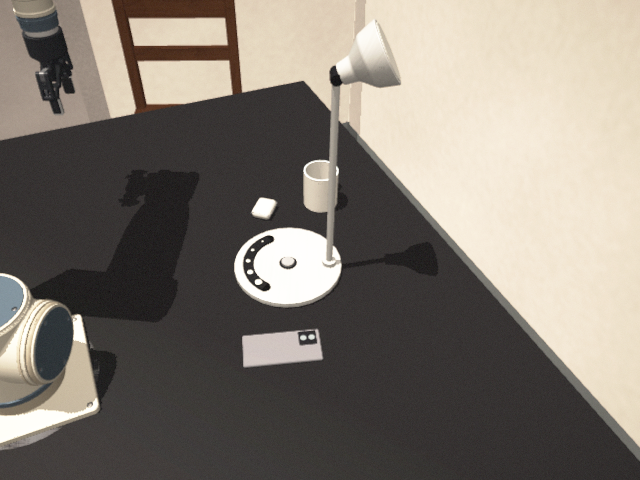

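The top view shows the lamp base at about (305,267), with the button in its middle and the post foot at (322,227). The slider's dots run from about (264,282), the smallest, to (322,305), the largest. The side view agrees. Next I measure.

```bash
cat > h.py <<'E'
import numpy as np, cv2
from cell import arm
from scipy.spatial.transform import Rotation as R
def cam(n):
    c=arm.get_calibration(n); Rm=cv2.Rodrigues(c["rvec"])[0]
    return c["K"],Rm,np.array(c["tvec"])
def ray(n,px,z):
    K,Rm,t=cam(n); d=Rm.T@np.linalg.inv(K)@[px[0],px[1],1]; o=-Rm.T@t
    return o+d*(z-o[2])/d[2]
def project(n,P):
    K,Rm,t=cam(n); p=K@(Rm@np.array(P)+t); return p[:2]/p[2]
def blobs(mask,lo,hi):
    nn,_,st,ce=cv2.connectedComponentsWithStats(mask)
    return [(ce[i].round(2),st[i][4]) for i in range(1,nn) if lo<=st[i][4]<=hi]
E
python3 - <<'E'
from h import *
for n,box in(("top",(240,205,370,330)),("side",(225,222,350,308))):
    g=cv2.cvtColor(cv2.imread(f"pics/{n}0.png"),cv2.COLOR_BGR2GRAY); x0,y0,x1,y1=box
    s=g[y0:y1,x0:x1]
    m=(s>150).astype(np.uint8)
    big=max(cv2.findContours(m,cv2.RETR_EXTERNAL,cv2.CHAIN_APPROX_NONE)[0],key=len)
    hull=cv2.convexHull(big)
    # rim points -> plane, circle fit
    P=np.array([ray(n,p+np.array([x0,y0]),.016)[:2] for p in big[:,0]])
    for _ in range(4):
        A=np.c_[2*P,np.ones(len(P))]; c=np.linalg.lstsq(A,(P**2).sum(1),rcond=None)[0]
        r=np.sqrt(c[2]+c[:2]@c[:2]); e=abs(np.hypot(*(P-c[:2]).T)-r); P=P[e<max(.002,2*np.median(e))]
    print(n,"base",c[:2],r,len(P))
    # dark slider = biggest dark blob inside the hull
    ins=cv2.fillConvexPoly(np.zeros_like(m),hull,1)
    dk=((s<90)&(ins>0)).astype(np.uint8)
    for ct in sorted(cv2.findContours(dk,cv2.RETR_EXTERNAL,cv2.CHAIN_APPROX_NONE)[0],key=cv2.contourArea)[-2:]:
        M=cv2.moments(ct); print("dark",M["m10"]/M["m00"]+x0,M["m01"]/M["m00"]+y0,M["m00"])
    sl=max(cv2.findContours(dk,cv2.RETR_EXTERNAL,cv2.CHAIN_APPROX_NONE)[0],key=cv2.contourArea)
    f=cv2.drawContours(np.zeros_like(m),[sl],-1,1,-1)
    f=cv2.erode(f,np.ones((3,3),np.uint8))
    w=np.where(f>0,s,0); mm=(w>95).astype(np.uint8)
    nn,lab=cv2.connectedComponents(mm)
    for i in range(1,nn):
        ys,xs=np.where(lab==i); wt=w[ys,xs].astype(float)-60
        px=np.array([(xs*wt).sum(),(ys*wt).sum()])/wt.sum()+[x0,y0]; p=ray(n,px,.021)[:2]
        print(px.round(2),len(xs),p.round(4),"r",np.hypot(*(p-c[:2])).round(4),"ang",np.degrees(np.arctan2(*(p-c[:2])[::-1])).round(1))
    cv2.imwrite(f"pics/{n}c.png",cv2.resize(cv2.imread(f"pics/{n}0.png")[y0:y1,x0:x1],None,fx=4,fy=4,interpolation=cv2.INTER_CUBIC))
E
```

```text
top base [0.53956773 0.07935607] 0.11373496168512484 259
dark 331.1071428571429 299.5952380952381 14.0
dark 262.46816479400746 272.7790262172285 44.5
side base [0.53757112 0.07889417] 0.11458882890037907 203
dark 315.7522045855379 227.63932980599648 189.0
dark 255.1585567692817 261.1264481959616 503.5
[262.02 240.79] 8 [0.5105 0.1615] r 0.0869 ang 108.1
[252.16 249.42] 14 [0.4813 0.1439] r 0.086 ang 130.9
[247.65 260.29] 22 [0.4612 0.1158] r 0.0848 ang 154.2
[249.59 271.49] 32 [0.4541 0.0825] r 0.0836 ang 177.5
```

```bash
cat >> h.py <<'E'
def rel(target,yaw=None):
    """tool-frame shift and z-turn from the present pose; yaw = world angle of tool x, tool straight down"""
    s=arm.state(); q=np.array(s["tool_rot"]); r=R.from_quat(q[[1,2,3,0]])
    d=r.inv().apply(np.array(target)-s["tcp_pos"])
    out=[d.round(4)]
    if yaw is not None:
        a=np.radians(yaw); x=[np.cos(a),np.sin(a),0]; z=[0,0,-1]
        T=R.from_matrix(np.c_[x,np.cross(z,x),z]); out.append(np.degrees((r.inv()*T).as_rotvec()).round(2))
    print(*out)
E
python3 - <<'E'
from h import *
rel([.538,.079,.12],154.2)
print(arm.state()["tcp_pos"])
# dots fit with free centre, r=85, known spacing
D=np.array([[.5105,.1615],[.4813,.1439],[.4612,.1158],[.4541,.0825]])
from scipy.optimize import least_squares
f=lambda p:(D-np.c_[p[0]+.085*np.cos(a:=np.radians(p[2]+180+23.2*(np.arange(4)-2))),p[1]+.085*np.sin(a)]).ravel()
s=least_squares(f,[.538,.079,-25]);print(s.x,s.fun.round(4))
for n,px in(("top",(305,266.5)),("side",(288,261.5))):print(ray(n,px,.023))
print(ray("top",(207,260),.02),ray("top",(405,310),.01))
E
```

```text
[-0.4739 -0.2829  0.1297] [-0.07 -0.01  4.78]
[0.1971458  0.51318343 0.24939993]
[  0.5390604    0.08145601 -23.92513753] [ 0.0001  0.      0.0001  0.0002 -0.0002 -0.0001  0.     -0.    ]
[0.53834294 0.07847626 0.023     ]
[0.53848574 0.07661779 0.023     ]
[0.55594637 0.27323483 0.02      ] [ 0.44851633 -0.11888277  0.01      ]
```

View pics/topc.png

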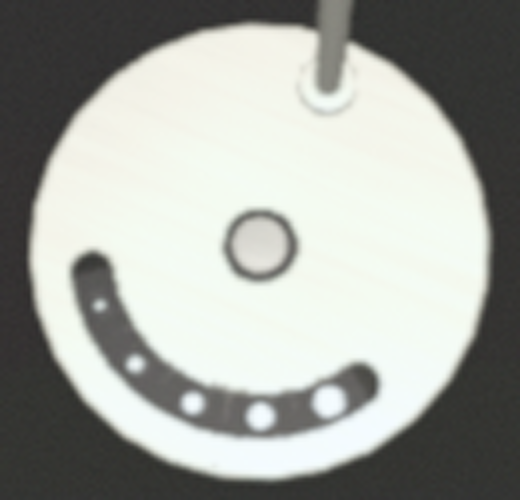

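The top crop shows dots at (99,305), (136,364), (193,404), (260,416) and (329,401), with the button at (260,245) and the post foot at (326,92).

move_arm --pt "-0.02 -0.012 0 0 0 0" --pt "-0.032 -0.019 0 0 0 0" --pt "-0.035 -0.021 0 0 0 0" --pt "-0.035 -0.021 0 0 0 0" --pt "-0.035 -0.021 0 0 0 0" --claw 0

```text
clock: 0.6
tcp_pos: [0.3106, 0.368, 0.2497]
tool_rot: [-0.0, 0.182, 0.983, -0.0]
contact_force: [0.7, 0.1, 0.1]
opening: 0.144
grasp_force: 0.0
```

move_arm --pt "-0.035 -0.021 0 0 0 0" --pt "-0.035 -0.021 0 0 0 0" --pt "-0.035 -0.021 0 0 0 0" --pt "-0.035 -0.021 0 0 0 0" --pt "-0.035 -0.021 0 0 0 0"

```text
clock: 1.1
tcp_pos: [0.4364, 0.2071, 0.2498]
tool_rot: [-0.0, 0.182, 0.983, -0.0]
contact_force: [0.6, 0.2, -0.1]
opening: -0.004
grasp_force: 0.0
```

move_arm --pt "-0.035 -0.021 0.02 0 0 0" --pt "-0.035 -0.021 0.02 0 0 0" --pt "-0.032 -0.018 0.02 0 0 1.6" --pt "-0.02 -0.012 0.02 0 0 1.6" --pt "0 0 0.02 0 0 1.6"

```text
clock: 1.6
tcp_pos: [0.5249, 0.0947, 0.1485]
tool_rot: [-0.0, 0.226, 0.974, -0.0]
contact_force: [0.1, 0.3, -0.1]
opening: -0.002
grasp_force: 0.0
```

```bash
python3 - <<'E'
from h import *
from scipy.optimize import least_squares
px=np.array([[99,305],[136,364],[193,404],[260,416],[329,401]])/4-.375+[240,205]
D=np.array([ray("top",p,.021)[:2] for p in px])
f=lambda p:(D-np.c_[p[0]+.085*np.cos(a:=np.radians(p[2]+180+23.2*(np.arange(5)-2))),p[1]+.085*np.sin(a)]).ravel()
# order: small dot at local +y
f2=lambda p:(D-np.c_[p[0]+.085*np.cos(a:=np.radians(p[2]+180-23.2*(2-np.arange(5)))),p[1]+.085*np.sin(a)]).ravel()
for g in(f,):
    s=least_squares(g,[.538,.079,-25]);print(s.x,s.fun.round(4))
st=arm.state();print(st["clock"],st["tcp_pos"],st["contact_force"],st["opening"]); rel([.5385,.079,.12],154.5)
cv2.imwrite("pics/w1.png",arm.grab_frame("wrist"))
E
```

```text
[  0.54029379   0.07931464 -23.79809116] [ 0.0002 -0.     -0.0001 -0.0003 -0.0004 -0.0002  0.0002  0.0005  0.0002
  0.0001]
1.6 [0.52489387 0.09473803 0.14850623] [ 0.10814156  0.30991363 -0.09043985] -0.0016845439792883277
[-0.0191 -0.0081  0.0285] [-0.03 -0.   -0.57]
```

View pics/w1.png

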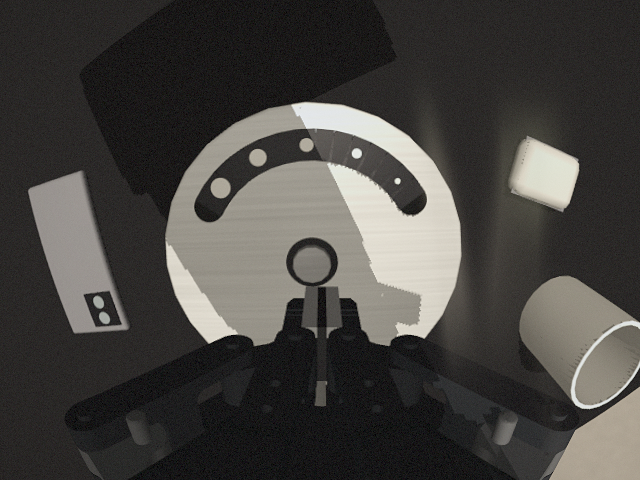

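The wrist view shows the dots from the largest at (220,188) through (258,157), (306,145) and (357,153) to the smallest at (397,181). The button is at (312,264) and the closed tips are just below it at about (321,288).

```bash
cat >> h.py <<'E'
def wray(px,z,s):
    c=arm.get_calibration("wrist"); K=c["K"]; v=(np.array(px)-K[:2,2])/K[0,0]; th=np.hypot(*v)
    d=np.r_[v/th*np.sin(th),np.cos(th)]; T=c["tool_from_camera"]; q=np.array(s["tool_rot"]); r=R.from_quat(q[[1,2,3,0]])
    o=r.apply(T[:3,3])+s["tcp_pos"]; d=r.apply(T[:3,:3]@d); return o+d*(z-o[2])/d[2]
E
python3 - <<'E'
from h import *
from scipy.optimize import least_squares
s=arm.state()
g=cv2.cvtColor(cv2.imread("pics/w1.png"),cv2.COLOR_BGR2GRAY).astype(float)
px=[]
for c,w in(((397,181),6),((357,153),9),((306,145),11),((258,157),13),((220,188),15)):
    p=g[c[1]-w:c[1]+w+1,c[0]-w:c[0]+w+1]; t=(p.min()+p.max())/2
    m=np.uint8(p>t); n,l=cv2.connectedComponents(m); ys,xs=np.where(l==l[w,w]); px.append([xs.mean()+c[0]-w,ys.mean()+c[1]-w])
print(np.round(px,1).tolist())
D=np.array([wray(p,.021,s)[:2] for p in px])
f=lambda p:(D-np.c_[p[0]+.085*np.cos(a:=np.radians(p[2]+180+23.2*(np.arange(5)-2))),p[1]+.085*np.sin(a)]).ravel()
k=least_squares(f,[.538,.079,-25]);print(k.x,k.fun.round(4)); print(D.round(4).tolist())
print("button",wray((312,264),.023,s)); print("tip",wray((321,288),s["tcp_pos"][2]-.019,s))
E
```

```text
[[397.3, 180.5], [356.5, 152.9], [306.1, 144.5], [257.4, 157.1], [220.2, 187.6]]
[  0.53711644   0.08106029 -23.97554823] [-0.0005 -0.0006 -0.     -0.0003  0.0002 -0.0001  0.0002  0.0003  0.0001
  0.0008]
[[0.5081, 0.1605], [0.4793, 0.1431], [0.4596, 0.1155], [0.4523, 0.0825], [0.4587, 0.0494]]
button [0.53557837 0.08218034 0.023     ]
tip [0.51500096 0.0996734  0.12644831]
```

```bash
python3 - <<'E'
from h import *
rel([.538,.081,.047],156.1)
E
```

```text
[-0.0208 -0.0062  0.0984] [-0.14 -0.27 -2.22]
```

move_arm --pt "-0.01 -0.003 0.015 0 0 0" --pt "-0.01 -0.003 0.025 0 0 0" --pt "0 0 0.025 0 0 0" --pt "0 0 0.02 0 0 -2.2" --pt "0 0 0.01 0 0 0"

```text
clock: 2.15
tcp_pos: [0.5378, 0.0834, 0.0537]
tool_rot: [-0.001, 0.204, 0.979, -0.0]
contact_force: [0.4, -0.8, 0.2]
opening: -0.003
grasp_force: 0.0
```

```bash
python3 - <<'E'
from h import *
rel([.538,.081,.042],156.1);s=arm.state();print(s["tcp_pos"],s["contact_force"])
rel([.538,.081,.042],156.1)
arm.grab_frame("wrist");s=arm.state();print(s["clock"],s["tcp_pos"],s["contact_force"]);rel([.538,.081,.042],156.1)
E
```

```text
[-0.0012 -0.0021  0.0117] [-0.05 -0.13  0.37]
[0.53778701 0.08340611 0.05365732] [ 0.4423689  -0.81251032  0.23903895]
[-0.0012 -0.0021  0.0117] [-0.05 -0.13  0.37]
2.2 [0.53753588 0.08337427 0.05292202] [-0.85639265  0.05053696 -0.84976007]
[-0.0014 -0.002   0.0109] [-0.07 -0.17  0.29]
```

move_arm --pt "-0.0014 -0.002 0 0 0 0.3" --pt "0 0 0.004 0 0 0" --pt "0 0 0.004 0 0 0" --pt "0 0 0 0 0 0" --pt "0 0 0 0 0 0"

```text
clock: 2.7
tcp_pos: [0.5393, 0.0807, 0.0472]
tool_rot: [0.0, 0.207, 0.978, 0.0]
contact_force: [1.2, 0.0, -0.5]
opening: -0.0
grasp_force: 0.0
```

```bash
cat >> h.py <<'E'
def avg(n=6):
    F=[];P=[]
    for _ in range(n): arm.grab_frame("wrist"); s=arm.state(); F.append(s["contact_force"]);P.append(s["tcp_pos"])
    print(s["clock"],"F",np.mean(F,0).round(2),np.std(F,0).round(2),"P",np.mean(P,0).round(5),np.std(P,0).round(5))
E
python3 -c "
from h import *
avg(8);rel([.538,.081,.042],156.1)"
```

```text
3.1 F [ 0.14 -0.02  0.23] [0.47 0.59 0.32] P [0.53929 0.08073 0.04715] [4.e-05 1.e-05 9.e-05]
[ 0.0012 -0.0003  0.005 ] [ 0.    0.   -0.01]
```

move_arm --pt "0.001 0 0.002 0 0 0" --pt "0 0 0.002 0 0 0" --pt "0 0 0.002 0 0 0" --pt "0 0 0.001 0 0 0" --pt "0 0 0 0 0 0"

```text
clock: 3.6
tcp_pos: [0.5382, 0.0812, 0.0399]
tool_rot: [-0.0, 0.207, 0.978, -0.0]
contact_force: [-2.0, -0.1, 2.6]
opening: -0.004
grasp_force: 1.3
```

```bash
python3 -c "
from h import *
avg(6)"
```

```text
3.9 F [-1.69  0.61  2.85] [0.39 0.35 0.33] P [0.5382  0.08116 0.04003] [2.e-05 1.e-05 3.e-05]
```

move_arm --pt "0 0 0.001 0 0 0" --pt "0 0 0.0006 0 0 0" --pt "0 0 0 0 0 0" --pt "0 0 0 0 0 0" --pt "0 0 0 0 0 0"

```text
clock: 4.4
tcp_pos: [0.5382, 0.0812, 0.0384]
tool_rot: [-0.0, 0.207, 0.978, -0.0]
contact_force: [-3.7, 0.5, 3.7]
opening: -0.001
grasp_force: 1.9
```

```bash
python3 -c "
from h import *
avg(5)
cv2.imwrite('pics/side1.png',arm.grab_frame('side'))
a=cv2.imread('pics/side0.png').astype(int);b=cv2.imread('pics/side1.png').astype(int)
print(a[40:90,370:400].mean(),b[40:90,370:400].mean())"
```

```text
4.65 F [-2.33  0.47  3.88] [0.66 0.6  0.64] P [0.53824 0.08114 0.03838] [1.e-05 1.e-05 1.e-05]
178.91044444444444 180.22022222222222
```

View pics/side1.png

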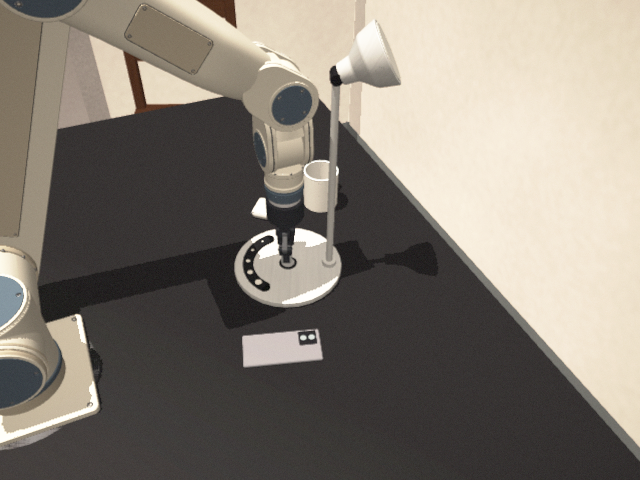

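move_arm --pt "0 0 0.0003 0 0 0" --pt "0 0 0 0 0 0" --pt "0 0 0 0 0 0" --pt "0 0 -0.005 0 0 0" --pt "0 0 -0.015 0 0 0"

```text
clock: 5.2
tcp_pos: [0.5379, 0.081, 0.0574]
tool_rot: [-0.001, 0.207, 0.978, -0.0]
contact_force: [-0.2, -0.1, 0.5]
opening: -0.0
grasp_force: 0.0
```

move_arm --pt "0 0 -0.03 0 0 0" --pt "0 0 -0.03 0 0 0" --pt "0 0 -0.02 0 0 0" --pt "0 0 0 0 0 0" --pt "0 0 0 0 0 0"

```text
clock: 5.7
tcp_pos: [0.5385, 0.081, 0.1382]
tool_rot: [0.001, 0.207, 0.978, 0.0]
contact_force: [-0.0, 0.5, -0.4]
opening: 0.001
grasp_force: 0.0
```

```bash
python3 - <<'E'
from h import *
avg(5); s=arm.state(); im=arm.grab_frame("wrist"); cv2.imwrite("pics/w2.png",im)
print(s["tool_rot"].round(4)); t=arm.grab_frame("top"); cv2.imwrite("pics/top1.png",t)
E
```

```text
5.95 F [ 0.08  0.11 -0.15] [0.34 0.26 0.36] P [0.53791 0.08107 0.13717] [9.0e-05 2.0e-05 1.7e-04]
[-8.000e-04  2.072e-01  9.783e-01 -2.000e-04]
```

View pics/w2.png

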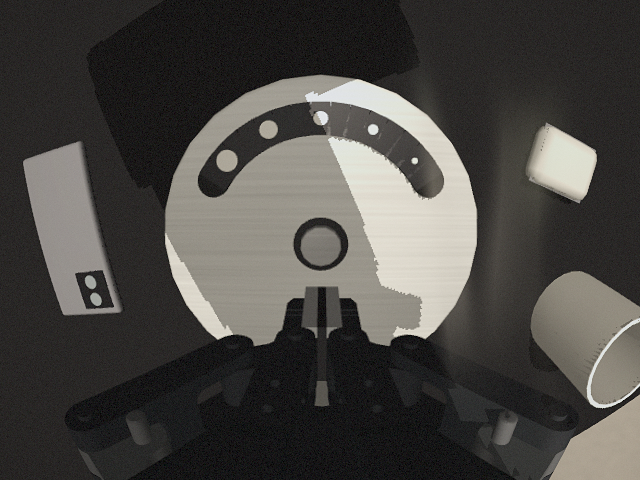

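The dots are now at (415,161), (373,129), (320,118), (268,130) and (227,161), and nothing has been disturbed.

```bash
cat > fit.py <<'E'
from h import *
from scipy.optimize import least_squares
def fit(file,cs,s):
    g=cv2.cvtColor(cv2.imread(file),cv2.COLOR_BGR2GRAY).astype(float); px=[]
    for c,w in zip(cs,(6,9,11,13,15)):
        p=g[c[1]-w:c[1]+w+1,c[0]-w:c[0]+w+1]; t=(p.min()+p.max())/2
        n,l=cv2.connectedComponents(np.uint8(p>t)); ys,xs=np.where(l==l[w,w]); px.append([xs.mean()+c[0]-w,ys.mean()+c[1]-w])
    px[2]=cs[2]
    D=np.array([wray(p,.021,s)[:2] for p in px])
    f=lambda p:(D-np.c_[p[0]+.085*np.cos(a:=np.radians(p[2]+180+23.2*(np.arange(5)-2))),p[1]+.085*np.sin(a)]).ravel()
    k=least_squares(f,[.538,.079,-25]);print(k.x,k.fun.round(4))
E
python3 - <<'E'
from fit import *
fit("pics/w2.png",[(415,161),(373,129),(320,118),(268,130),(227,161)],arm.state())
a=cv2.imread('pics/side0.png').astype(int);b=cv2.imread('pics/side1.png').astype(int)
d=abs(a-b).max(2); 
for n in("top0","top1","side0","side1"):
    i=cv2.imread(f"pics/{n}.png").astype(int)
    print(n,[i[y:y+20,x:x+20].mean().round(1) for x,y in ((330,90),(375,75),(400,85),(390,60),(380,40),(600,300))])
rel([.5090,.1610,.137],109.7)
E
```

```text
[  0.54055953   0.07976504 -23.89297509] [ 0.0002  0.0002 -0.0001  0.0001 -0.     -0.0002 -0.0001 -0.     -0.0001
 -0.0001]
top0 [np.float64(182.4), np.float64(188.0), np.float64(165.3), np.float64(160.8), np.float64(183.8), np.float64(99.3)]
top1 [np.float64(175.0), np.float64(180.6), np.float64(158.5), np.float64(153.9), np.float64(176.4), np.float64(94.3)]
side0 [np.float64(182.8), np.float64(157.9), np.float64(227.0), np.float64(198.6), np.float64(212.6), np.float64(224.0)]
side1 [np.float64(184.5), np.float64(159.1), np.float64(228.5), np.float64(199.9), np.float64(214.0), np.float64(225.6)]
[0.059  0.0612 0.0005] [-5.000e-02 -4.000e-02  4.638e+01]
```

```bash
python3 - <<'E'
from h import *
rel([.5113,.1600,.06],109.7)
E
```

```text
[0.0564 0.0613 0.0775] [-5.000e-02 -4.000e-02  4.638e+01]
```

move_arm --pt "0.01 0.01 0 0 0 0" --pt "0.016 0.017 0 0 0 0" --pt "0.016 0.018 0 0 0 0" --pt "0.014 0.016 0 0 0 0" --pt "0 0 0 0 0 6.4"

```text
clock: 6.55
tcp_pos: [0.5105, 0.1622, 0.138]
tool_rot: [-0.0, 0.261, 0.965, 0.0]
contact_force: [0.7, -0.8, 0.2]
opening: -0.002
grasp_force: 0.0
```

move_arm --pt "0 0 0.01 0 0 8" --pt "0 0 0.02 0 0 8" --pt "0 0 0.02 0 0 8" --pt "0 0 0.02 0 0 8" --pt "0 0 0.008 0 0 8"

```text
clock: 7.05
tcp_pos: [0.5104, 0.1601, 0.0582]
tool_rot: [-0.001, 0.578, 0.816, -0.001]
contact_force: [-0.2, -0.4, 0.2]
opening: -0.001
grasp_force: 0.0
```

```bash
python3 - <<'E'
from h import *
avg(5); rel([.5113,.1600,.04],109.7)
E
```

```text
7.3 F [0.19 0.52 0.  ] [0.38 0.28 0.83] P [0.51116 0.16004 0.05942] [6.40e-04 3.00e-05 1.06e-03]
[ 0.0002 -0.0006  0.0206] [0.04 0.   0.22]
```

move_arm --pt "0 -0.0004 0.005 0 0 0" --pt "0 0 0.005 0 0 0" --pt "0 0 0.004 0 0 0" --pt "0 0 0.002 0 0 0" --pt "0 0 0 0 0 0"

```text
clock: 7.8
tcp_pos: [0.5113, 0.1594, 0.0437]
tool_rot: [-0.0, 0.576, 0.818, -0.0]
contact_force: [-0.3, -0.2, 0.4]
opening: -0.003
grasp_force: 0.0
```

```bash
python3 - <<'E'
from h import *
avg(8); rel([.5113,.1600,.04],109.7)
i=arm.grab_frame("wrist"); cv2.imwrite("pics/w3.png",i)
E
```

```text
8.2 F [-0.13 -0.03 -0.23] [0.53 0.74 0.58] P [0.51152 0.15945 0.04416] [6.e-05 2.e-05 1.e-04]
[ 0.0006 -0.      0.0042] [ 0.01  0.   -0.01]
```

View pics/w3.png

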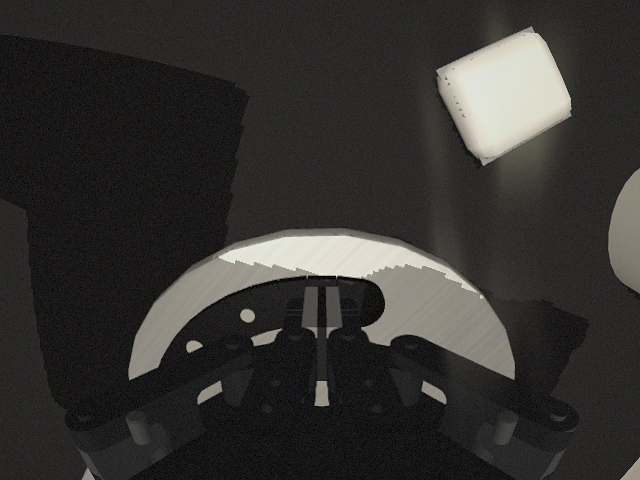

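The closed tips are over the left end of the slider, with the second dot visible at (247,316). I check the registration with that dot.

```bash
python3 - <<'E'
from h import *
s=arm.state(); print(wray((247.5,315.5),.021,s), s["tcp_pos"])
E
```

```text
[0.48258751 0.14163652 0.021     ] [0.51148994 0.1594407  0.04417081]
```

move_arm --pt "0.0005 0 0.0015 0 0 0" --pt "0 0 0.001 0 0 0" --pt "0 0 0.001 0 0 0" --pt "0 0 0.001 0 0 0" --pt "0 0 0.0005 0 0 0"

```text
clock: 8.75
tcp_pos: [0.5112, 0.1599, 0.039]
tool_rot: [-0.0, 0.576, 0.818, -0.0]
contact_force: [-1.1, -0.4, 0.5]
opening: -0.001
grasp_force: 0.6
```

```bash
python3 - <<'E'
from h import *
avg(6)
E
```

```text
9.05 F [-0.23 -0.08  1.  ] [0.63 0.24 0.38] P [0.51126 0.15993 0.03909] [1.e-05 1.e-05 7.e-05]
```

move_arm --pt "0 0 0.0004 0 0 0" --pt "0 -0.0022 0 0 0 -1.5" --pt "-0.0001 -0.0046 0 0 0 -3.1" --pt "-0.0001 -0.0046 0 0 0 -3.1" --pt "-0.0001 -0.0046 0 0 0 -3.1"

```text
clock: 9.55
tcp_pos: [0.4969, 0.1532, 0.0388]
tool_rot: [0.0, 0.495, 0.869, 0.0]
contact_force: [0.6, 0.2, 1.4]
opening: -0.001
grasp_force: 0.7
```

```bash
cat >> h.py <<'E'
def prog():
    s=arm.state(); p=s["tcp_pos"]-[.540,.080,0]; q=s["tool_rot"]
    print(s["clock"],"r",np.hypot(*p[:2]).round(5),"ang",np.degrees(np.arctan2(p[1],p[0])).round(2),"yaw",np.degrees(2*np.arctan2(q[2],q[1])).round(2),"z",p[2].round(5),s["contact_force"].round(2),s["grasp_force"])
E
python3 -c "
from h import *
prog();avg(3);prog()"
```

```text
9.55 r 0.085 ang 120.5 yaw 120.69 z 0.03883 [0.56 0.22 1.43] 0.6786513235419989
9.7 F [-1.32 -0.59  1.68] [0.32 0.41 0.53] P [0.49636 0.15304 0.03878] [1.3e-04 5.0e-05 2.0e-05]
9.7 r 0.08506 ang 120.74 yaw 120.46 z 0.03876 [-0.86 -0.84  2.41] 0.7388761080801487
```

move_arm --pt "0 -0.003 0 0 0 -2" --pt "-0.0001 -0.0046 0 0 0 -3.1" --pt "-0.0001 -0.0046 0 0 0 -3.1" --pt "-0.0001 -0.0046 0 0 0 -3.1" --pt "-0.0002 -0.0046 0 0 0 -3.1"

```text
clock: 10.2
tcp_pos: [0.4802, 0.1404, 0.0388]
tool_rot: [0.0, 0.383, 0.924, 0.0]
contact_force: [1.1, 0.6, 1.8]
opening: 0.001
grasp_force: 0.7
```

move_arm --pt "-0.0001 -0.0046 0 0 0 -3.1" --pt "-0.0001 -0.0046 0 0 0 -3.1" --pt "-0.0002 -0.0046 0 0 0 -3.1" --pt "-0.0001 -0.0046 0 0 0 -3.1" --pt "-0.0001 -0.0046 0 0 0 -3.1"

```text
clock: 10.7
tcp_pos: [0.4662, 0.1221, 0.0388]
tool_rot: [0.0, 0.255, 0.967, 0.0]
contact_force: [-0.1, 0.1, 1.2]
opening: 0.001
grasp_force: 0.7
```

```bash
python3 -c "
from h import *
prog();avg(3);prog()"
```

```text
10.7 r 0.08493 ang 150.3 yaw 150.45 z 0.0388 [-0.08  0.13  1.25] 0.7026610636239639
10.85 F [-0.6  -1.03  1.93] [0.06 0.47 0.18] P [0.46593 0.12175 0.03875] [4.e-05 9.e-05 1.e-05]
10.85 r 0.08503 ang 150.51 yaw 150.25 z 0.03873 [-0.55 -1.59  2.19] 0.7534546125680208
```

move_arm --pt "0 -0.003 0 0 0 -2" --pt "-0.0001 -0.0046 0 0 0 -3.1" --pt "-0.0001 -0.0046 0 0 0 -3.1" --pt "-0.0001 -0.0046 0 0 0 -3.1" --pt "-0.0002 -0.0046 0 0 0 -3.1"

```text
clock: 11.35
tcp_pos: [0.458, 0.1025, 0.0387]
tool_rot: [0.0, 0.132, 0.991, 0.0]
contact_force: [0.7, 1.0, 0.9]
opening: 0.005
grasp_force: 0.7
```

move_arm --pt "-0.0001 -0.0046 0 0 0 -3.1" --pt "-0.0001 -0.0046 0 0 0 -3.1" --pt "-0.0002 -0.0046 0 0 0 -3.1" --pt "-0.0001 -0.0046 0 0 0 -3.1" --pt "-0.0001 -0.0046 0 0 0 -3.1"

```text
clock: 11.85
tcp_pos: [0.455, 0.0797, 0.0387]
tool_rot: [0.0, -0.003, 1.0, 0.0]
contact_force: [-0.2, 1.2, 0.9]
opening: 0.002
grasp_force: 0.8
```

```bash
python3 -c "
from h import *
prog();avg(2);prog()"
```

```text
11.85 r 0.08504 ang -179.83 yaw 180.29 z 0.03871 [-0.15  1.16  0.87] 0.7571500286576338
11.95 F [ 0.43 -1.06  1.7 ] [0.29 0.77 0.11] P [0.45499 0.07932 0.03871] [0.e+00 6.e-05 0.e+00]
11.95 r 0.08501 ang -179.58 yaw 180.2 z 0.03871 [ 0.14 -1.83  1.8 ] 0.7644464308395982
```

Remaining: 22.1°.

move_arm --pt "0 -0.003 0 0 0 -2" --pt "-0.0001 -0.0046 0 0 0 -3.1" --pt "-0.0001 -0.0046 0 0 0 -3.1" --pt "-0.0001 -0.0046 0 0 0 -3.1" --pt "-0.0002 -0.0046 0 0 0 -3.1"

```text
clock: 12.45
tcp_pos: [0.4576, 0.0587, 0.0387]
tool_rot: [0.0, -0.127, 0.992, 0.0]
contact_force: [-0.2, 1.3, 1.0]
opening: 0.001
grasp_force: 0.8
```

move_arm --pt "-0.0001 -0.0046 0 0 0 -3.1" --pt "-0.0001 -0.0046 0 0 0 -3.1" --pt "-0.0001 -0.0022 0 0 0 -1.5" --pt "0 0 0 0 0 0" --pt "0 0 0 0 0 0"

```text
clock: 12.95
tcp_pos: [0.4613, 0.0476, 0.0387]
tool_rot: [0.0, -0.193, 0.981, -0.0]
contact_force: [0.7, -0.7, 1.4]
opening: -0.0
grasp_force: 0.8
```

```bash
python3 -c "
from h import *
prog();avg(2);prog()"
```

```text
12.95 r 0.08507 ang -157.65 yaw 202.24 z 0.0387 [ 0.66 -0.68  1.44] 0.7581011380534619
13.05 F [ 0.58 -0.83  1.29] [0.22 0.07 0.68] P [0.46131 0.04769 0.03873] [1.e-05 1.e-05 2.e-05]
13.05 r 0.08506 ang -157.69 yaw 202.3 z 0.03875 [ 0.79 -0.76  0.6 ] 0.7417869090568274
```

At 202.3°, the tips are on the largest dot. Now I lift straight up and retreat.

move_arm --pt "0 0 -0.003 0 0 0" --pt "0 0 -0.012 0 0 0" --pt "0 0 -0.03 0 0 0" --pt "0 0 -0.04 0 0 0" --pt "0 0 -0.04 0 0 0"

```text
clock: 13.55
tcp_pos: [0.4604, 0.0479, 0.1649]
tool_rot: [-0.001, -0.194, 0.981, 0.0]
contact_force: [1.4, 1.1, 0.4]
opening: 0.001
grasp_force: 0.0
```

move_arm --pt "0.02 0 -0.03 0 0 0" --pt "0.02 0 -0.02 0 0 0" --pt "0.02 0 0 0 0 0" --pt "0 0 0 0 0 0" --pt "0 0 0 0 0 0"

```text
clock: 14.05
tcp_pos: [0.4057, 0.0249, 0.2138]
tool_rot: [0.0, -0.194, 0.981, 0.0]
contact_force: [-0.1, 0.8, 0.8]
opening: 0.001
grasp_force: 0.0
```

```bash
python3 -c "
from h import *
avg(3)
cv2.imwrite('pics/side2.png',arm.grab_frame('side'));cv2.imwrite('pics/w4.png',arm.grab_frame('wrist'))
a=cv2.imread('pics/side0.png');b=cv2.imread('pics/side2.png')
cv2.imwrite('pics/cmp.png',np.hstack([x[10:360,220:600] for x in (a,b)]))"
```

```text
14.2 F [-0.07 -0.03  0.3 ] [0.45 0.17 0.26] P [0.40604 0.02495 0.21341] [5.0e-05 2.0e-05 1.1e-04]
```

View pics/cmp.png

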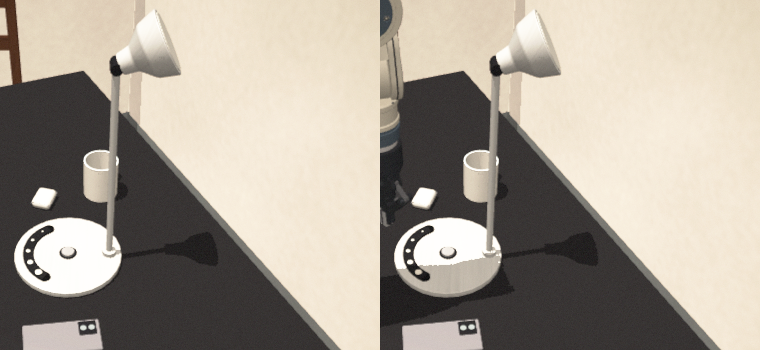

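The before and after views match: the lamp, mug, phone and earbuds are all where they were, and the arm is clear. The light itself isn't visible from these cameras.

```bash
python3 -c "
from cell import arm
print(arm.hand_in())"
```

```text
the job is handed in; nothing more can be done
None
```

I pressed the button about 3.9 mm (it switches at about 3 mm), slid from the smallest dot to the largest at about 1–2 N with no sign of lifting off, and withdrew with nothing else moved; the cameras could not confirm that the lamp is lit.

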